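# Step the spacer block to the next slat

### The arm

A 7-joint arm with a two-finger parallel gripper is mounted at the origin on a cart in front of the work surface, level with it; the furniture and walls round the work are solid. World frame = base frame: x ahead of the robot, y to its left, z up, the work surface at z = 0. Lengths are in m, angles in rad, forces in N, time in s.
With the tool pointing down it reaches from about 0.425 to 0.925 m from the base axis. Payload 6.8 kg.
Tool frame: the origin (TCP) lies on the centre line of the jaws, within the pads' length; the fingertips stand 19 mm ahead of it and the grasp point (between the pads) is the TCP; z points along the fingers, y is the line along which they close (so a half turn about z gives the same grasp; the last joint's range is limited). The gripper opens to 85 mm and grips with 20 to 120 N. Pads are 22 mm wide; open, the fingers measure 114 mm over their backs; the gripper's body (76 mm by 85 mm) begins 54 mm behind the grasp point. The pads swing forward as they close: fully open they stand 13 mm farther back than shut.
Start: joints at [-1.381, 0.477, 0.022, 1.555, -0.011, 1.109, -0.083], TCP at [0.198, 0.645, 0.25] pointing down, gripper open.
Joint ranges: [-2.96, 2.96], [-0.34, 2.1], [-1.41, 1.46], [0.24, 2.44], [-1.37, 4.51], [0.17, 1.92], [-2.96, 2.96]. Speed limits (rad/s): [2.39, 2.39, 3.14, 3.14, 3.14, 3.14, 3.14].

### API

Orientations are given as a rotation vector (axis times angle).
In Python, from bench import r gives the robot as it stands. The module is installed in compiled form; this text tells all that it offers.
- The arm moves only by the tool arm_command, never from a script. Its argument "rows" is a list of rows, each an object of numbers: "fingers": the opening, from -1 (shut) to 1 (fully open); "x", "y", "z": the shift along the tool's x, y, z in m; "ax", "ay", "az": the turn, a rotation vector about the tool's x, y, z in degrees. In form: [{"fingers": .., "x": .., "y": .., "z": .., "ax": .., "ay": .., "az": ..}, ...]. A call has 1 to 10 rows; each row shifts and turns the commanded pose from where the row before left it, along the tool's axes as they then stand; what a row does not reach is not made up. A row lasts 1/12 s, in which the tool goes at most 41.7 mm and 7.16 degrees, less where a joint would pass 70% of its speed; a pose out of reach is approached as far as the arm can. A call is refused whole if a number of a shift passes 0.0417 or a number of a turn 7.16, either way. A call with a gripper value outside its range is refused whole. The fingers move at their own pace and stop on an object; "grip_force" is the grip in N (left out, the last holds). Time passes only in rows, so rows that do not move let the fingers close. It gives the time, the measured TCP pose, the force, the opening and the grip force at its end, in the units of the state.
- r.get_obs(): the state, without advancing time (a new reading comes with each control period).
- r.grab_frame(name): name is "side" or "top"; returns a dict with "frame" (400x640x3 uint8, red, green, blue), "depth" (400x640 float32, m along the optical axis (not along the pixel's ray), 0 where there is no reading), "K" (3x3 intrinsics, pixels), "world_from_camera" (4x4, takes a point from camera to world coordinates). Camera axes: x right, y down, z forward; pixel columns grow to the right and rows downward; lengths in m; the calibration is good to about 2 mm. A picture is of the moment at which its call begins.
- r.hand_in(): hands the job in; it is judged then, once.
The state is a dict: "clock": time; "joints": joint angles; "qvel": joint speeds; "tau": joint torques, N m; "tcp_pos": TCP position; "orientation": TCP orientation; "contact_force": force on the tool from outside, world axes, zero at the start; "moment": the same for the moment, N m; "grip_width": finger opening in m; "gripper_force": force on a finger pad.
Only numpy, scipy, OpenCV 4.12 (cv2) and the standard library are available. Lean on these libraries where they do the work, as an engineer would, in place of code of your own. Each camera call takes 0.05 s, during which the arm holds its last target. There are 200 camera calls.

### The job

A slatted panel is being laid out on the bench: two slats are screwed down and the steel block between them sets the gap. Step that block over to the open side of the second slat, the same way round and flat against that slat, then bring the loose slat that lies on the board up against the block so the new gap equals the first, with the slat parallel to the others and its ends roughly in line with theirs. Leave the block standing in the new gap.

Things in the scene. Friction and masses are not known exactly. Their poses are not given: they have to be found in the camera images.
- slat_panel: Plywood board 180 x 370 x 12 mm, fixed on the bench, two brown slats 150 x 36 x 15 mm with steel screws screwed across it (tops 27 mm above bench). Origin: middle of its underside, z up, x along the slats (away from the robot at yaw 0), y along the row. Slats centred at x 0, y -145 and y -62 mm; the second slat's open face is at y -44 mm. The row goes on toward +y (robot's left).
- spacer_block: Ground steel block, the spacer: 45 x 60 x 28 mm along its own x, y, z, 0.55 kg. Origin: middle of its underside. Stands on the board (top 40 mm above bench) between the screwed slats, 45 mm side across the gap (1 mm play each side), 60 mm side along the slats (its y along the panel's x), its ends free to grasp; up to 30 mm off the slats' middle.
- loose_slat: Loose brown wooden slat like the screwed ones but without screws, 150 x 36 x 15 mm, 0.06 kg, flat on the board beyond the open place, 40 to 75 mm past where it belongs and a little askew; it slides easily. Origin: middle of its underside, 12 mm above the bench as it lies; x along its length, y across its width.
Things that resemble listed ones, but are neither listed nor needed, are in the scene too. There is more than one size of the spacer_block; the one meant has the size given above.

How it is judged:
By the outcome, as a careful person would: the job done as asked, in the order asked, and still so for the second after the job is handed in, with the robot touching nothing.
It also fails if it takes over 43 s, if anything falls off the work surface, if the arm or the gripper's body presses on something with over 40 N, if the wrist force passes 120 N, or if a joint passes its speed limit or range.

## Working session

There is one attempt and no reset: what is moved stays moved. The work goes in short steps, Python scripts to look and compute and a tool call to move; the robot and the scene stay as the last step left them, time stands still between calls to the robot, and variables do not carry over. Pictures are saved under pics/ and viewed, at most 12 in all, crops included, and the job is handed in when it is done.

Besides the shell and the picture viewer there is one more tool, called after "Request:" by a JSON object that holds its "fn" and its "kwargs". arm_command: Moves the arm, as the interface text tells. Its arguments: {"type":"object","properties":{"rows":{"type":"array"},"grip_force":{"type":"number"}},"required":["rows"]}

```bash
mkdir -p pics
cat > h.py <<'E'
from bench import r
import numpy as np, cv2
def grab(n):
    f=r.grab_frame(n); return f
def save(f,name,box=None,s=1):
    im=f["frame"][:,:,::-1]
    if box: im=im[box[1]:box[3],box[0]:box[2]]
    cv2.imwrite("pics/"+name,cv2.resize(im,None,fx=s,fy=s,interpolation=cv2.INTER_CUBIC))
def onplane(f,uv,z):
    uv=np.atleast_2d(np.array(uv,float)); T=f["world_from_camera"]
    d=np.c_[uv,np.ones(len(uv))]@np.linalg.inv(f["K"]).T@T[:3,:3].T
    o=T[:3,3]; return o+d*((z-o[2])/d[:,2])[:,None]
def cloud(f):
    h,w=f["depth"].shape; v,u=np.mgrid[:h,:w]; d=f["depth"]
    p=np.stack([u,v,np.ones_like(u)],-1)@np.linalg.inv(f["K"]).T*d[...,None]
    T=f["world_from_camera"]; return p@T[:3,:3].T+T[:3,3]
E
python3 - <<'E'
from h import *
o=r.get_obs(); print({k:np.round(v,3) for k,v in o.items()})
f=grab("top"); save(f,"t0.png"); print(f["world_from_camera"].round(3),f["K"].round(1))
g=grab("side"); save(g,"s0.png"); print(g["world_from_camera"].round(3))
np.savez("t0.npz",**f); np.savez("s0.npz",**g)
E
```

```text
{'clock': np.float64(0.0), 'joints': array([-1.381,  0.478,  0.022,  1.556, -0.012,  1.109, -0.083]), 'qvel': array([-0.001,  0.001,  0.   ,  0.   , -0.001, -0.001, -0.002]), 'tau': array([ 1.0000e-03, -5.9644e+01,  1.6080e+00, -2.8119e+01,  1.3000e-02,
        9.0000e-03, -0.0000e+00]), 'tcp_pos': array([0.198, 0.645, 0.249]), 'orientation': array([-4.660e-01, -3.107e+00,  3.000e-03]), 'contact_force': array([ 0.395, -0.095,  0.089]), 'moment': array([ 0.003, -0.007,  0.004]), 'gripper_force': np.float64(0.0), 'grip_width': np.float64(0.086)}
[[-0.005 -0.991  0.131  0.342]
 [-1.     0.003 -0.021 -0.154]
 [ 0.02  -0.131 -0.991  1.148]
 [ 0.     0.     0.     1.   ]] [[375.5   0.  317.1]
 [  0.  375.5 193.1]
 [  0.    0.    1. ]]
[[-0.998  0.049 -0.039  0.543]
 [ 0.059  0.548 -0.834  0.903]
 [-0.02  -0.835 -0.55   0.742]
 [ 0.     0.     0.     1.   ]]
```

View pics/t0.png

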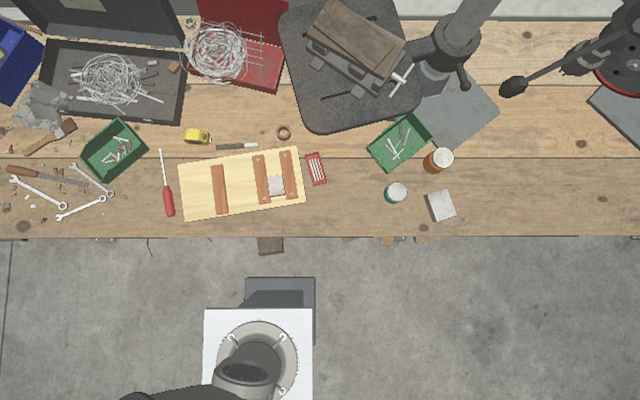

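View pics/s0.png

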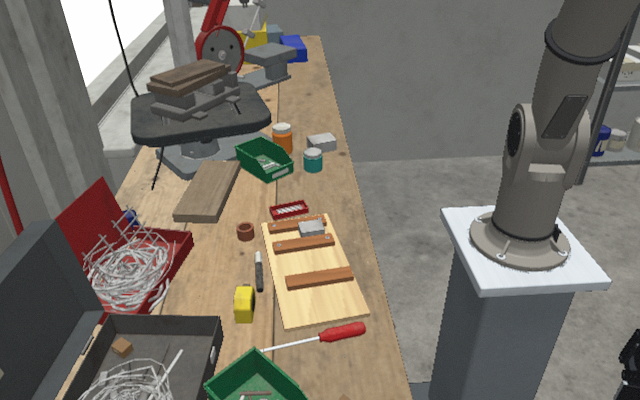

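The top view shows the panel at (178–305, 145–220), with the screwed slats at about (262,180) and (290,174). The block is at (276,186) and the loose slat at (219,188). The side view shows the same panel, with the block at (312,228) and the loose slat at (319,278).

```bash
cat > m.py <<'E'
from h import *
def rects(f,box,which):
    im=f["frame"]; hsv=cv2.cvtColor(im,cv2.COLOR_RGB2HSV).astype(int); H,S,V=hsv[...,0],hsv[...,1],hsv[...,2]
    m={"brown":(S>110)&(V>60)&(V<205)&(H<18),"steel":(S<45)&(V>110),
       "board":(S>40)&(V>210)}[which]
    k=np.zeros(m.shape,bool); k[box[1]:box[3],box[0]:box[2]]=1
    m=(m&k).astype(np.uint8)
    z={"brown":.027,"steel":.04,"board":.012}[which]
    for c in cv2.findContours(m,cv2.RETR_EXTERNAL,cv2.CHAIN_APPROX_NONE)[0]:
        if cv2.contourArea(c)<40: continue
        p=onplane(f,c[:,0,:],z)[:,:2]
        (cx,cy),(w,h),a=cv2.minAreaRect((p*1000).astype(np.float32))
        if w<h: w,h,a=h,w,a-90
        print(which,"c",round(cx,1),round(cy,1),"size",round(w,1),round(h,1),"ang",round((a+90)%180-90,2), "px",c[:,0].mean(0).round(0))
if __name__=="__main__":
    f=dict(np.load("t0.npz")); g=dict(np.load("s0.npz"))
    for n,F,b in(("top",f,(172,140,310,225)),("side",g,(258,205,375,335))):
        print(n)
        for w in("brown","steel","board"): rects(F,b,w)
        C=cloud(F); 
        for u,v in ([(219,188),(240,185),(262,175),(276,186),(289,165)] if n=="top" else [(319,278),(300,258),(290,246),(312,226),(285,227)]): print((u,v),C[v,u].round(4),F["frame"][v,u])
    save(f,"t0c.png",(170,135,320,230),5)
    save(g,"s0c.png",(250,200,380,335),4)
E
python3 m.py
```

```text
top
brown c 504.1 116.8 size 145.9 33.8 ang 8.12 px [219. 189.]
brown c 534.6 -8.2 size 146.2 33.9 ang 9.38 px [261. 179.]
brown c 548.3 -89.0 size 146.2 33.7 ang 9.68 px [288. 175.]
steel c 513.4 -53.6 size 61.5 44.9 ang 9.54 px [276. 185.]
steel c 636.9 24.2 size 48.2 15.5 ang -89.99 px [250. 144.]
board c 525.5 53.8 size 371.1 181.8 ang -80.63 px [241. 183.]
(219, 188) [0.5066 0.117  0.0252] [182 134 100]
(240, 185) [0.5179 0.0572 0.0101] [240 225 179]
(262, 175) [ 0.5464 -0.0111  0.0236] [182 136 100]
(276, 186) [ 0.5099 -0.0553  0.041 ] [219 217 208]
(289, 165) [ 0.5768 -0.0928  0.0251] [180 135  99]
side
brown c 468.7 274.5 size 89.6 30.1 ang -4.37 px [343. 330.]
brown c 503.6 128.2 size 149.0 46.9 ang 8.38 px [319. 278.]
brown c 534.0 4.1 size 148.8 49.0 ang 9.27 px [303. 243.]
brown c 547.4 -77.3 size 148.6 50.7 ang 9.62 px [298. 222.]
brown c 566.9 -142.1 size 100.5 65.9 ang 11.69 px [288. 211.]
steel c 512.4 -43.2 size 64.4 59.5 ang -80.78 px [312. 226.]
steel c 370.6 -36.9 size 183.7 29.0 ang 80.73 px [371. 224.]
steel c 567.0 -128.0 size 64.6 16.2 ang 14.99 px [289. 209.]
board c 525.1 56.9 size 371.0 178.8 ang -80.53 px [309. 269.]
(319, 278) [0.5042 0.128  0.0254] [178 121  79]
(300, 258) [0.544  0.0402 0.0113] [243 222 169]
(290, 246) [0.5667 0.0082 0.0235] [183 126  84]
(312, 226) [ 0.5101 -0.0486  0.0381] [190 193 189]
(285, 227) [ 0.5783 -0.0684  0.0246] [176 122  81]
```

View pics/t0c.png

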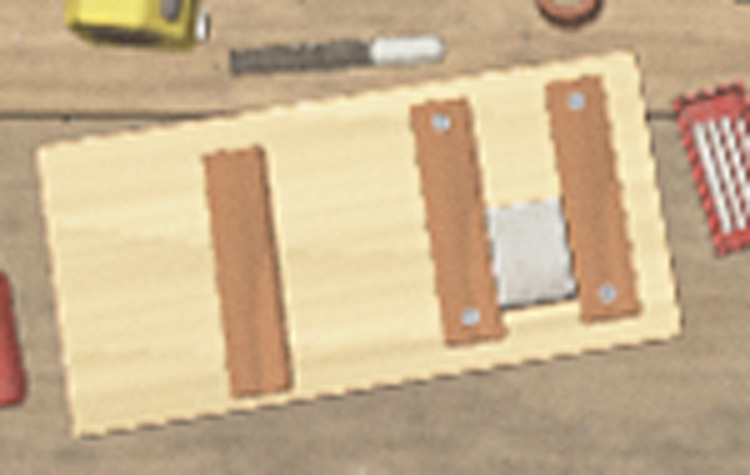

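View pics/s0c.png

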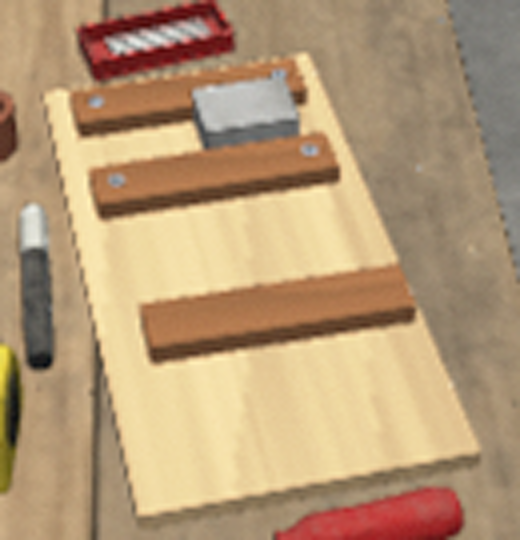

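The crops show the block seated between the screwed slats. Panel yaw is about 9.45°, the block centre is (513,-54) mm and the loose slat centre is (504,117) mm. All sizes match the task text, so I'll start moving with the turn.

```bash
cat >> h.py <<'E'
from scipy.spatial.transform import Rotation as Ro
TH=np.radians(9.45); EX=np.array([np.cos(TH),np.sin(TH)]); EY=np.array([-np.sin(TH),np.cos(TH)])
O=np.array([.5353,-.0078])+.062*EY   # panel origin in world, slat2 at panel y -62
def pan(x,y): return O+x*EX+y*EY
def topan(p): d=np.asarray(p)[:2]-O; return np.array([d@EX,d@EY])
def go(xy,z,yaw):
    """needed: az (deg about tool z) then shift in tool axes after the turn; yaw=world angle of tool y, deg"""
    o=r.get_obs(); R=Ro.from_rotvec(o["orientation"]); y=R.as_matrix()[:,1]
    cur=np.degrees(np.arctan2(y[1],y[0])); az=-((yaw-cur+180)%360-180)
    tz=R.as_matrix()[:,2]
    R2=R*Ro.from_rotvec([0,0,np.radians(az)])
    print("t",round(float(o["clock"]),2),"az",round(az,2),"shift mm",(R2.inv().apply(np.r_[xy,z]-o["tcp_pos"])*1000).round(1),
      "tilt",tz.round(4)[:2],"pan",(topan(o["tcp_pos"])*1000).round(1),"z",o["tcp_pos"][2].round(4),"j7",o["joints"][6].round(2),"F",o["contact_force"].round(1),"w",round(float(o["grip_width"]),4))
E
python3 -c "
from h import *
print(O, topan([.5134,-.0536]),topan([.5041,.1168]))
go([.5134,-.0536],.25,9.45)"
```

```text
[0.52512042 0.05335861] [-0.02912256 -0.10358277] [-0.01031891  0.06603172]
t 0.1 az 63.49 shift mm [-7.407e+02  1.965e+02  4.000e-01] tilt [-0.0004 -0.0016] pan [-225.6  637.1] z 0.2494 j7 -0.08 F [0.1 0.4 0.8] w 0.0851
```

Request:
{"fn": "arm_command", "kwargs": {"rows": [{"az":7.05,"fingers":1},{"az":7.05},{"az":7.05},{"az":7.05},{"az":7.05},{"az":7.05},{"az":7.05},{"az":7.05},{"az":7.05}]}}

```text
validation failed for argument at $.ro...
```

Request:
{"fn": "arm_command", "kwargs": {"rows": [{"x":-0.02,"y":0.0053},{"x":-0.02,"y":0.0053},{"x":-0.02,"y":0.0053},{"x":-0.02,"y":0.0053},{"x":-0.02,"y":0.0053},{"x":-0.02,"y":0.0053},{"x":-0.02,"y":0.0053},{"x":-0.02,"y":0.0053},{"x":-0.02,"y":0.0053},{"x":-0.02,"y":0.0053}]}}

```text
validation failed for argument at $.ro...
```

Request:
{"fn": "arm_command", "kwargs": {"rows": [{"x":-0.027,"y":0.0072},{"x":-0.027,"y":0.0072},{"x":-0.027,"y":0.0072},{"x":-0.027,"y":0.0072},{"x":-0.027,"y":0.0072},{"x":-0.027,"y":0.0072},{"x":-0.027,"y":0.0072},{"x":-0.027,"y":0.0072},{"x":-0.027,"y":0.0072},{"x":-0.027,"y":0.0072}]}}

```text
validation failed for argument at $.ro...
```

Request:
{"fn": "arm_command", "kwargs": {"rows": [{"x":-0.027,"y":0.0072},{"x":-0.027,"y":0.0072},{"x":-0.027,"y":0.0072},{"x":-0.027,"y":0.0072},{"x":-0.027,"y":0.0072},{"x":-0.027,"y":0.0072},{"x":-0.027,"y":0.0072},{"x":-0.027,"y":0.0072},{"x":-0.027,"y":0.0072},{"x":-0.027,"y":0.0072}]}}

```text
validation failed for argument at $.ro...
```

```bash
python3 -c "
from h import *
go([.5134,-.0536],.12,9.45)"
```

```text
t 0.1 az 63.49 shift mm [-740.5  196.6  130.4] tilt [-0.0004 -0.0016] pan [-225.6  637.1] z 0.2494 j7 -0.08 F [0.1 0.4 0.8] w 0.0851
```

The calls were refused on validation, so rows probably need every field. I'll try one complete row.

Request:
{"fn": "arm_command", "kwargs": {"rows": [{"fingers":1,"x":0,"y":0,"z":0,"ax":0,"ay":0,"az":7.05}]}}

```text
clock: 0.18
tcp_pos: [0.1981, 0.6449, 0.2496]
orientation: [-0.656, -3.072, 0.002]
contact_force: [0.3, -0.3, 0.7]
grip_width: 0.0854
gripper_force: 0.0
```

Request:
{"fn": "arm_command", "kwargs": {"rows": [{"fingers":1,"x":0,"y":0,"z":0,"ax":0,"ay":0,"az":7.05},{"fingers":1,"x":0,"y":0,"z":0,"ax":0,"ay":0,"az":7.05},{"fingers":1,"x":0,"y":0,"z":0,"ax":0,"ay":0,"az":7.05},{"fingers":1,"x":0,"y":0,"z":0,"ax":0,"ay":0,"az":7.05},{"fingers":1,"x":0,"y":0,"z":0,"ax":0,"ay":0,"az":7.05},{"fingers":1,"x":0,"y":0,"z":0,"ax":0,"ay":0,"az":7.05},{"fingers":1,"x":0,"y":0,"z":0,"ax":0,"ay":0,"az":7.05},{"fingers":1,"x":0,"y":0,"z":0,"ax":0,"ay":0,"az":7.05}]}}

```text
clock: 0.85
tcp_pos: [0.1979, 0.645, 0.2497]
orientation: [2.037, 2.391, -0.001]
contact_force: [-0.9, -0.7, -0.3]
grip_width: 0.0856
gripper_force: 0.0
```

Request:
{"fn": "arm_command", "kwargs": {"rows": [{"fingers":1,"x":-0.025,"y":0.0066,"z":0,"ax":0,"ay":0,"az":0},{"fingers":1,"x":-0.025,"y":0.0066,"z":0,"ax":0,"ay":0,"az":0},{"fingers":1,"x":-0.025,"y":0.0066,"z":0,"ax":0,"ay":0,"az":0},{"fingers":1,"x":-0.025,"y":0.0066,"z":0,"ax":0,"ay":0,"az":0},{"fingers":1,"x":-0.025,"y":0.0066,"z":0,"ax":0,"ay":0,"az":0},{"fingers":1,"x":-0.025,"y":0.0066,"z":0,"ax":0,"ay":0,"az":0},{"fingers":1,"x":-0.025,"y":0.0066,"z":0,"ax":0,"ay":0,"az":0},{"fingers":1,"x":-0.025,"y":0.0066,"z":0,"ax":0,"ay":0,"az":0},{"fingers":1,"x":-0.025,"y":0.0066,"z":0,"ax":0,"ay":0,"az":0},{"fingers":1,"x":-0.025,"y":0.0066,"z":0,"ax":0,"ay":0,"az":0}]}}

```text
clock: 1.68
tcp_pos: [0.3045, 0.4082, 0.25]
orientation: [2.03, 2.398, -0.001]
contact_force: [0.9, 0.1, 0.1]
grip_width: 0.0851
gripper_force: 0.0
```

```bash
python3 -c "
from h import *
go([.5134,-.0536],.12,9.45)"
```

```text
t 1.68 az 0.04 shift mm [-489.7  130.3  130.2] tilt [-0.0004 -0.0005] pan [-159.3  386.2] z 0.25 j7 -0.8 F [0.9 0.1 0.1] w 0.0851
```

Request:
{"fn": "arm_command", "kwargs": {"rows": [{"fingers":1,"x":-0.027,"y":0.0072,"z":0,"ax":0,"ay":0,"az":0},{"fingers":1,"x":-0.027,"y":0.0072,"z":0,"ax":0,"ay":0,"az":0},{"fingers":1,"x":-0.027,"y":0.0072,"z":0,"ax":0,"ay":0,"az":0},{"fingers":1,"x":-0.027,"y":0.0072,"z":0,"ax":0,"ay":0,"az":0},{"fingers":1,"x":-0.027,"y":0.0072,"z":0,"ax":0,"ay":0,"az":0},{"fingers":1,"x":-0.027,"y":0.0072,"z":0,"ax":0,"ay":0,"az":0},{"fingers":1,"x":-0.027,"y":0.0072,"z":0,"ax":0,"ay":0,"az":0},{"fingers":1,"x":-0.027,"y":0.0072,"z":0,"ax":0,"ay":0,"az":0},{"fingers":1,"x":-0.027,"y":0.0072,"z":0,"ax":0,"ay":0,"az":0},{"fingers":1,"x":-0.027,"y":0.0072,"z":0,"ax":0,"ay":0,"az":0}]}}

```text
clock: 2.52
tcp_pos: [0.42, 0.1537, 0.2502]
orientation: [-2.03, -2.397, 0.0]
contact_force: [0.5, 1.0, -0.1]
grip_width: 0.0852
gripper_force: 0.0
```

Request:
{"fn": "arm_command", "kwargs": {"rows": [{"fingers":1,"x":-0.025,"y":0.0066,"z":0.014,"ax":0,"ay":0,"az":0},{"fingers":1,"x":-0.025,"y":0.0066,"z":0.014,"ax":0,"ay":0,"az":0},{"fingers":1,"x":-0.025,"y":0.0066,"z":0.014,"ax":0,"ay":0,"az":0},{"fingers":1,"x":-0.025,"y":0.0066,"z":0.014,"ax":0,"ay":0,"az":0},{"fingers":1,"x":-0.025,"y":0.0066,"z":0.014,"ax":0,"ay":0,"az":0},{"fingers":1,"x":-0.025,"y":0.0066,"z":0.014,"ax":0,"ay":0,"az":0},{"fingers":1,"x":-0.025,"y":0.0066,"z":0.014,"ax":0,"ay":0,"az":0},{"fingers":1,"x":-0.02,"y":0.005,"z":0.014,"ax":0,"ay":0,"az":0},{"fingers":1,"x":-0.015,"y":0.004,"z":0.014,"ax":0,"ay":0,"az":0},{"fingers":1,"x":0,"y":0,"z":0,"ax":0,"ay":0,"az":0}]}}

```text
clock: 3.35
tcp_pos: [0.5082, -0.0463, 0.1222]
orientation: [-2.035, -2.393, 0.006]
contact_force: [0.4, 0.1, 0.3]
grip_width: 0.0855
gripper_force: 0.0
```

```bash
python3 -c "
from h import *
go([.5134,-.0536],.034,9.45)
f=grab('side'); save(f,'s1.png',(230,130,410,270),4)"
```

```text
t 3.35 az -0.21 shift mm [-7.9  4.2 88.2] tilt [-0.0029 -0.0025] pan [-33.  -95.5] z 0.1222 j7 0.47 F [0.4 0.1 0.3] w 0.0855
```

View pics/s1.png

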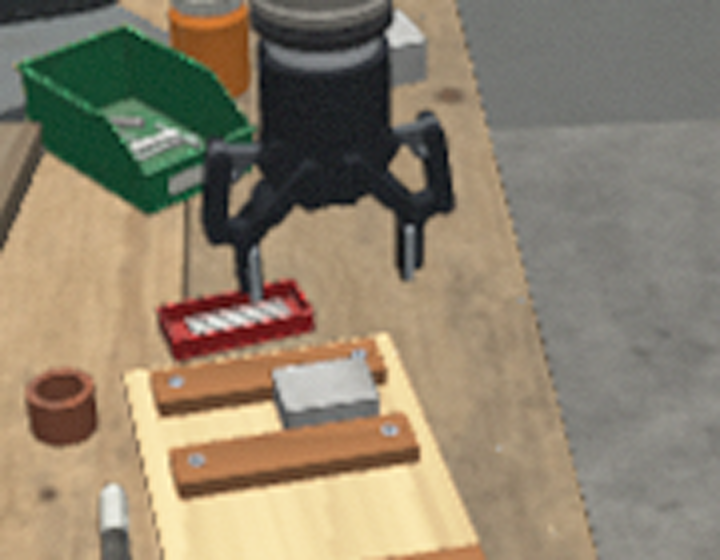

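The side crop shows the open fingers straddling the block at (325,385), lined up with its ends. I'll descend.

Request:
{"fn": "arm_command", "kwargs": {"rows": [{"fingers":1,"x":-0.008,"y":0.004,"z":0,"ax":0,"ay":0,"az":0},{"fingers":1,"x":0,"y":0,"z":0.015,"ax":0,"ay":0,"az":0},{"fingers":1,"x":0,"y":0,"z":0.015,"ax":0,"ay":0,"az":0},{"fingers":1,"x":0,"y":0,"z":0.01,"ax":0,"ay":0,"az":0},{"fingers":1,"x":0,"y":0,"z":0,"ax":0,"ay":0,"az":0},{"fingers":1,"x":0,"y":0,"z":0,"ax":0,"ay":0,"az":0}]}}

```text
clock: 3.9
tcp_pos: [0.5142, -0.0496, 0.0845]
orientation: [-2.029, -2.398, 0.0]
contact_force: [0.7, 0.6, -0.5]
grip_width: 0.0856
gripper_force: 0.0
```

```bash
python3 -c "
from h import *
go([.5134,-.0536],.034,9.45)"
```

```text
t 3.9 az 0.09 shift mm [-3.9 -1.4 50.5] tilt [-0.0004  0.0002] pan [-27.7 -99.7] z 0.0845 j7 0.53 F [ 0.7  0.6 -0.5] w 0.0856
```

Request:
{"fn": "arm_command", "kwargs": {"rows": [{"fingers":1,"x":-0.004,"y":-0.0015,"z":0.005,"ax":0,"ay":0,"az":0},{"fingers":1,"x":0,"y":0,"z":0.01,"ax":0,"ay":0,"az":0},{"fingers":1,"x":0,"y":0,"z":0.01,"ax":0,"ay":0,"az":0},{"fingers":1,"x":0,"y":0,"z":0.01,"ax":0,"ay":0,"az":0},{"fingers":1,"x":0,"y":0,"z":0.008,"ax":0,"ay":0,"az":0},{"fingers":1,"x":0,"y":0,"z":0.006,"ax":0,"ay":0,"az":0},{"fingers":1,"x":0,"y":0,"z":0,"ax":0,"ay":0,"az":0},{"fingers":1,"x":0,"y":0,"z":0,"ax":0,"ay":0,"az":0}]}}

```text
clock: 4.57
tcp_pos: [0.5131, -0.0544, 0.0348]
orientation: [-2.03, -2.397, 0.001]
contact_force: [0.5, -0.3, -1.2]
grip_width: 0.0855
gripper_force: 0.0
```

Request:
{"fn": "arm_command", "kwargs": {"rows": [{"fingers":-1,"x":0,"y":0,"z":0,"ax":0,"ay":0,"az":0},{"fingers":-1,"x":0,"y":0,"z":0,"ax":0,"ay":0,"az":0},{"fingers":-1,"x":0,"y":0,"z":0,"ax":0,"ay":0,"az":0},{"fingers":-1,"x":0,"y":0,"z":0,"ax":0,"ay":0,"az":0},{"fingers":-1,"x":0,"y":0,"z":0,"ax":0,"ay":0,"az":0},{"fingers":-1,"x":0,"y":0,"z":0,"ax":0,"ay":0,"az":0}], "grip_force": 50}}

```text
clock: 5.07
tcp_pos: [0.5136, -0.0543, 0.036]
orientation: [2.03, 2.397, 0.001]
contact_force: [-1.1, -0.5, 5.7]
grip_width: 0.059
gripper_force: 55.0
```

```bash
python3 -c "
from h import *
go([.5134,-.0536],.034,9.45)"
```

```text
t 5.07 az 0.04 shift mm [ 0.7 -0.1  2. ] tilt [0.0006 0.0003] pan [ -29.1 -104.3] z 0.036 j7 0.59 F [-1.1 -0.5  5.7] w 0.059
```

Gripped at 59 mm, as expected for the 60 mm side. Next I'll lift the block, carry it over the second slat and lower it 6 mm short of contact.

Request:
{"fn": "arm_command", "kwargs": {"rows": [{"fingers":-1,"x":0,"y":0,"z":-0.004,"ax":0,"ay":0,"az":0},{"fingers":-1,"x":0,"y":0,"z":-0.008,"ax":0,"ay":0,"az":0},{"fingers":-1,"x":0,"y":0,"z":-0.01,"ax":0,"ay":0,"az":0},{"fingers":-1,"x":0,"y":0,"z":-0.01,"ax":0,"ay":0,"az":0},{"fingers":-1,"x":0,"y":0,"z":-0.008,"ax":0,"ay":0,"az":0},{"fingers":-1,"x":0,"y":0,"z":0,"ax":0,"ay":0,"az":0}]}}

```text
clock: 5.57
tcp_pos: [0.5146, -0.0544, 0.0773]
orientation: [2.029, 2.396, 0.004]
contact_force: [0.9, -0.4, -5.1]
grip_width: 0.0593
gripper_force: 55.6
```

Request:
{"fn": "arm_command", "kwargs": {"rows": [{"fingers":-1,"x":0.008,"y":0.001,"z":0,"ax":0,"ay":0,"az":0},{"fingers":-1,"x":0.014,"y":0.003,"z":0,"ax":0,"ay":0,"az":0},{"fingers":-1,"x":0.015,"y":0.003,"z":0,"ax":0,"ay":0,"az":0},{"fingers":-1,"x":0.015,"y":0.003,"z":0,"ax":0,"ay":0,"az":0},{"fingers":-1,"x":0.015,"y":0.002,"z":0,"ax":0,"ay":0,"az":0},{"fingers":-1,"x":0.013,"y":0.002,"z":0,"ax":0,"ay":0,"az":0},{"fingers":-1,"x":0.008,"y":0,"z":0,"ax":0,"ay":0,"az":0},{"fingers":-1,"x":0,"y":0,"z":0,"ax":0,"ay":0,"az":0},{"fingers":-1,"x":0,"y":0,"z":0,"ax":0,"ay":0,"az":0}]}}

```text
clock: 6.32
tcp_pos: [0.5123, 0.035, 0.075]
orientation: [-2.029, -2.398, 0.001]
contact_force: [-0.1, -1.0, -4.0]
grip_width: 0.059
gripper_force: 55.5
```

```bash
python3 -c "
from h import *
go(pan(-.015,-.0155),.037,9.45)
f=grab('side'); save(f,'s2.png',(230,150,410,290),4)"
```

```text
t 6.32 az 0.1 shift mm [ 0.5  0.7 38. ] tilt [-0.0006 -0.0003] pan [-15.7 -16. ] z 0.075 j7 0.38 F [-0.1 -1.  -4. ] w 0.059
```

View pics/s2.png

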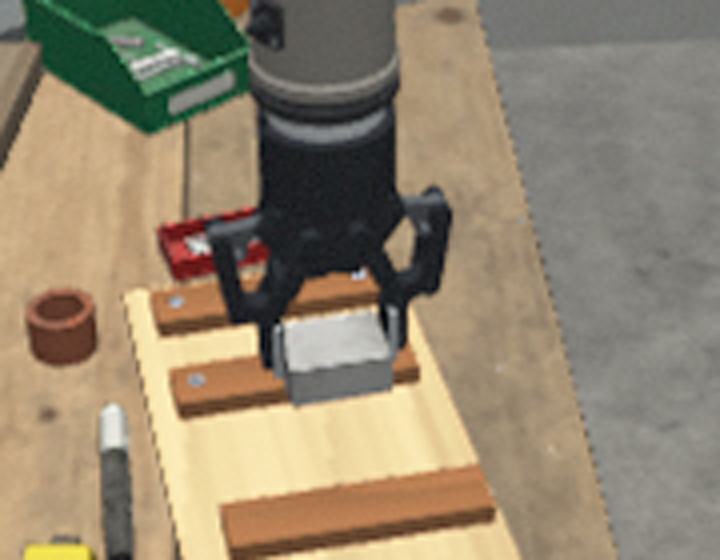

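The block is held level at (335,350) in the crop, clear beyond the second slat, with its sides parallel to the slats. I'll lower it, watching the force.

Request:
{"fn": "arm_command", "kwargs": {"rows": [{"fingers":-1,"x":0,"y":0,"z":0.01,"ax":0,"ay":0,"az":0},{"fingers":-1,"x":0,"y":0,"z":0.01,"ax":0,"ay":0,"az":0},{"fingers":-1,"x":0,"y":0,"z":0.01,"ax":0,"ay":0,"az":0},{"fingers":-1,"x":0,"y":0,"z":0.005,"ax":0,"ay":0,"az":0},{"fingers":-1,"x":0,"y":0,"z":0.002,"ax":0,"ay":0,"az":0},{"fingers":-1,"x":0,"y":0,"z":0.001,"ax":0,"ay":0,"az":0},{"fingers":-1,"x":0,"y":0,"z":0,"ax":0,"ay":0,"az":0},{"fingers":-1,"x":0,"y":0,"z":0,"ax":0,"ay":0,"az":0}]}}

```text
clock: 7.03
tcp_pos: [0.5129, 0.0348, 0.0375]
orientation: [2.03, 2.397, 0.0]
contact_force: [0.2, 0.0, -4.3]
grip_width: 0.0588
gripper_force: 55.3
```

```bash
python3 -c "
from h import *
go(pan(-.015,-.0215),.036,9.45)"
```

```text
t 7.03 az 0.03 shift mm [-5.1  0.1  1.5] tilt [0.0004 0.    ] pan [-15.1 -16.4] z 0.0375 j7 0.42 F [ 0.2  0.  -4.3] w 0.0588
```

Not down yet: the force still shows the block's weight. I'll lower it a little more, then slide it toward the slat.

Request:
{"fn": "arm_command", "kwargs": {"rows": [{"fingers":-1,"x":0,"y":0,"z":0.001,"ax":0,"ay":0,"az":0},{"fingers":-1,"x":0,"y":0,"z":0.0005,"ax":0,"ay":0,"az":0},{"fingers":-1,"x":0,"y":0,"z":0,"ax":0,"ay":0,"az":0}]}}

```text
clock: 7.28
tcp_pos: [0.5129, 0.0349, 0.036]
orientation: [2.03, 2.397, 0.001]
contact_force: [1.0, -0.0, -4.7]
grip_width: 0.059
gripper_force: 55.5
```

Request:
{"fn": "arm_command", "kwargs": {"rows": [{"fingers":-1,"x":-0.002,"y":0,"z":0,"ax":0,"ay":0,"az":0},{"fingers":-1,"x":-0.002,"y":0,"z":0,"ax":0,"ay":0,"az":0},{"fingers":-1,"x":0,"y":0,"z":0,"ax":0,"ay":0,"az":0},{"fingers":-1,"x":0,"y":0,"z":0,"ax":0,"ay":0,"az":0}]}}

```text
clock: 7.62
tcp_pos: [0.5136, 0.0304, 0.036]
orientation: [2.03, 2.397, 0.0]
contact_force: [0.1, -1.1, -1.9]
grip_width: 0.0589
gripper_force: 55.7
```

Request:
{"fn": "arm_command", "kwargs": {"rows": [{"fingers":-1,"x":-0.001,"y":0,"z":0,"ax":0,"ay":0,"az":0},{"fingers":-1,"x":0,"y":0,"z":0,"ax":0,"ay":0,"az":0},{"fingers":-1,"x":0,"y":0,"z":0,"ax":0,"ay":0,"az":0}]}}

```text
clock: 7.87
tcp_pos: [0.5136, 0.0302, 0.036]
orientation: [-2.03, -2.398, -0.001]
contact_force: [-1.7, 1.8, 0.8]
grip_width: 0.0586
gripper_force: 56.0
```

Request:
{"fn": "arm_command", "kwargs": {"rows": [{"fingers":-1,"x":-0.001,"y":0,"z":0,"ax":0,"ay":0,"az":0},{"fingers":-1,"x":0,"y":0,"z":0,"ax":0,"ay":0,"az":0},{"fingers":-1,"x":0,"y":0,"z":0,"ax":0,"ay":0,"az":0}]}}

```text
clock: 8.12
tcp_pos: [0.5138, 0.0296, 0.036]
orientation: [-2.029, -2.398, -0.001]
contact_force: [-1.3, 4.9, 3.9]
grip_width: 0.0588
gripper_force: 56.3
```

```bash
python3 -c "
from h import *
go(pan(-.015,-.0215),.036,9.45)"
```

```text
t 8.12 az 0.07 shift mm [ 0.1  0.1 -0. ] tilt [0.0001 0.0009] pan [-15.1 -21.6] z 0.036 j7 0.43 F [-1.3  4.9  3.9] w 0.0588
```

Contact is at panel y = -21.6, right where expected. I'll press a bit more to seat it flat, then release.

Request:
{"fn": "arm_command", "kwargs": {"rows": [{"fingers":-1,"x":-0.001,"y":0,"z":0,"ax":0,"ay":0,"az":0},{"fingers":-1,"x":-0.001,"y":0,"z":0,"ax":0,"ay":0,"az":0},{"fingers":-1,"x":0,"y":0,"z":0,"ax":0,"ay":0,"az":0},{"fingers":-1,"x":0,"y":0,"z":0,"ax":0,"ay":0,"az":0}]}}

```text
clock: 8.45
tcp_pos: [0.514, 0.0288, 0.036]
orientation: [-2.028, -2.397, -0.002]
contact_force: [-1.8, 8.5, 4.1]
grip_width: 0.059
gripper_force: 56.5
```

Request:
{"fn": "arm_command", "kwargs": {"rows": [{"fingers":0.6,"x":0,"y":0,"z":0,"ax":0,"ay":0,"az":0},{"fingers":0.8,"x":0,"y":0,"z":0,"ax":0,"ay":0,"az":0},{"fingers":1,"x":0,"y":0,"z":0,"ax":0,"ay":0,"az":0},{"fingers":1,"x":0,"y":0,"z":0,"ax":0,"ay":0,"az":0},{"fingers":1,"x":0,"y":0,"z":0,"ax":0,"ay":0,"az":0}]}}

```text
clock: 8.87
tcp_pos: [0.514, 0.0263, 0.0358]
orientation: [2.031, 2.396, -0.001]
contact_force: [0.0, 0.7, 0.8]
grip_width: 0.0852
gripper_force: 0.0
```

```bash
python3 -c "
from h import *
go(pan(-.015,-.0215),.036,9.45)"
```

```text
t 8.87 az -0.01 shift mm [ 3.4  0.4 -0.2] tilt [ 0.0001 -0.0006] pan [-15.4 -24.9] z 0.0358 j7 0.44 F [0.  0.7 0.8] w 0.0852
```

Request:
{"fn": "arm_command", "kwargs": {"rows": [{"fingers":1,"x":0,"y":0,"z":-0.008,"ax":0,"ay":0,"az":0},{"fingers":1,"x":0,"y":0,"z":-0.015,"ax":0,"ay":0,"az":0},{"fingers":1,"x":0,"y":0,"z":-0.02,"ax":0,"ay":0,"az":0},{"fingers":1,"x":0,"y":0,"z":-0.02,"ax":0,"ay":0,"az":0},{"fingers":1,"x":0.02,"y":0,"z":-0.02,"ax":0,"ay":0,"az":0},{"fingers":1,"x":0.025,"y":0,"z":-0.007,"ax":0,"ay":0,"az":0},{"fingers":1,"x":0.025,"y":0,"z":0,"ax":0,"ay":0,"az":0},{"fingers":1,"x":0.02,"y":0,"z":0,"ax":0,"ay":0,"az":0}]}}

```text
clock: 9.53
tcp_pos: [0.4994, 0.1175, 0.1271]
orientation: [2.03, 2.398, 0.003]
contact_force: [0.8, 1.2, -0.5]
grip_width: 0.0856
gripper_force: 0.0
```

Request:
{"fn": "arm_command", "kwargs": {"rows": [{"fingers":1,"x":0,"y":0,"z":0,"ax":0,"ay":0,"az":6.9},{"fingers":1,"x":0,"y":0,"z":0,"ax":0,"ay":0,"az":6.9},{"fingers":1,"x":0,"y":0,"z":0,"ax":0,"ay":0,"az":6.9},{"fingers":1,"x":0,"y":0,"z":0,"ax":0,"ay":0,"az":6.9},{"fingers":1,"x":0,"y":0,"z":0,"ax":0,"ay":0,"az":6.9},{"fingers":1,"x":0,"y":0,"z":0,"ax":0,"ay":0,"az":6.9},{"fingers":1,"x":0,"y":0,"z":0,"ax":0,"ay":0,"az":6.9},{"fingers":1,"x":0,"y":0,"z":0,"ax":0,"ay":0,"az":6.9},{"fingers":1,"x":0,"y":0,"z":0,"ax":0,"ay":0,"az":6.9},{"fingers":1,"x":0,"y":0,"z":0,"ax":0,"ay":0,"az":6.9}]}}

```text
clock: 10.37
tcp_pos: [0.4992, 0.1157, 0.1264]
orientation: [-3.033, -0.817, -0.001]
contact_force: [0.1, -0.6, -0.4]
grip_width: 0.0854
gripper_force: 0.0
```

Request:
{"fn": "arm_command", "kwargs": {"rows": [{"fingers":1,"x":0,"y":0,"z":0,"ax":0,"ay":0,"az":7},{"fingers":1,"x":0,"y":0,"z":0,"ax":0,"ay":0,"az":7},{"fingers":1,"x":0,"y":0,"z":0,"ax":0,"ay":0,"az":7},{"fingers":1,"x":0,"y":0,"z":0,"ax":0,"ay":0,"az":0},{"fingers":1,"x":0,"y":0,"z":0,"ax":0,"ay":0,"az":0}]}}

```text
clock: 10.78
tcp_pos: [0.4991, 0.1157, 0.126]
orientation: [3.13, 0.265, 0.0]
contact_force: [0.4, -0.4, -0.3]
grip_width: 0.0853
gripper_force: 0.0
```

```bash
python3 -c "
from h import *
from m import rects
go(pan(.035,.0664),.12,-80.55)
f=grab('top'); g=grab('side')
for F,b in((f,(172,140,310,225)),(g,(258,205,375,335))):
  for w in('brown','steel'): rects(F,b,w)
save(f,'t3.png',(170,135,320,230),5)"
```

```text
t 10.78 az 0.24 shift mm [50.4 -0.7  6. ] tilt [ 0.0001 -0.0004] pan [-15.4  65.7] z 0.126 j7 -1.09 F [ 0.4 -0.4 -0.3] w 0.0853
brown c 471.4 112.2 size 81.6 33.8 ang 8.12 px [220. 200.]
brown c 564.1 125.8 size 33.1 25.0 ang -88.41 px [217. 169.]
brown c 533.9 -7.4 size 147.2 35.1 ang 9.51 px [261. 183.]
brown c 548.4 -89.1 size 146.2 33.5 ang 9.47 px [288. 174.]
steel c 514.1 30.4 size 61.5 46.4 ang 8.92 px [247. 185.]
steel c 537.0 170.2 size 92.8 33.7 ang -24.36 px [201. 178.]
steel c 635.3 63.1 size 126.2 16.4 ang -87.55 px [237. 145.]
steel c 580.8 235.0 size 131.2 73.9 ang -11.59 px [181. 160.]
brown c 468.7 274.5 size 89.5 30.1 ang -4.37 px [344. 330.]
brown c 503.2 128.1 size 149.9 46.9 ang 8.38 px [319. 278.]
brown c 549.0 6.2 size 118.6 48.2 ang 10.04 px [295. 243.]
brown c 567.2 -104.6 size 125.7 108.9 ang 89.34 px [287. 217.]
steel c 514.3 48.5 size 75.4 54.0 ang -76.62 px [314. 251.]
steel c 370.6 -36.9 size 183.7 29.0 ang 80.73 px [371. 225.]
steel c 567.0 -128.0 size 64.6 16.2 ang 14.99 px [289. 209.]
```

View pics/t3.png

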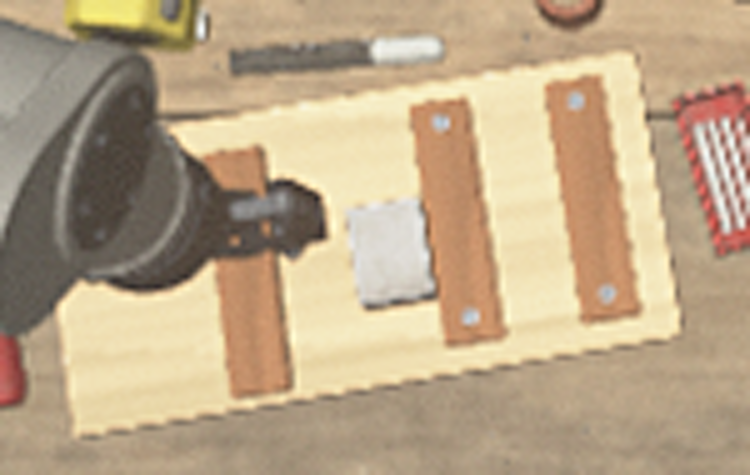

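The top crop shows the block standing flush on the open side of the second slat, at (392,255) in the crop. The gripper is over the loose slat. Next I'll grip the slat about 45 mm off its middle, clear of the block.

Request:
{"fn": "arm_command", "kwargs": {"rows": [{"fingers":1,"x":0.02,"y":0,"z":0.005,"ax":0,"ay":0,"az":0.2},{"fingers":1,"x":0.02,"y":0,"z":0.01,"ax":0,"ay":0,"az":0},{"fingers":1,"x":0.01,"y":0,"z":0.015,"ax":0,"ay":0,"az":0},{"fingers":1,"x":0,"y":0,"z":0.015,"ax":0,"ay":0,"az":0},{"fingers":1,"x":0,"y":0,"z":0.015,"ax":0,"ay":0,"az":0},{"fingers":1,"x":0,"y":0,"z":0.015,"ax":0,"ay":0,"az":0},{"fingers":1,"x":0,"y":0,"z":0.01,"ax":0,"ay":0,"az":0},{"fingers":1,"x":0,"y":0,"z":0.006,"ax":0,"ay":0,"az":0},{"fingers":1,"x":0,"y":0,"z":0,"ax":0,"ay":0,"az":0},{"fingers":1,"x":0,"y":0,"z":0,"ax":0,"ay":0,"az":0}]}}

```text
clock: 11.72
tcp_pos: [0.5487, 0.1237, 0.0351]
orientation: [-3.131, -0.255, -0.0]
contact_force: [0.1, -0.6, -1.3]
grip_width: 0.0853
gripper_force: 0.0
```

```bash
python3 -c "
from h import *
go(pan(.035,.065),.034,-80.55)"
```

```text
t 11.72 az -0.14 shift mm [0.2 0.5 1.1] tilt [0.0002 0.0002] pan [34.8 65.5] z 0.0351 j7 -0.99 F [ 0.1 -0.6 -1.3] w 0.0853
```

Request:
{"fn": "arm_command", "kwargs": {"rows": [{"fingers":0.2,"x":0,"y":0,"z":0,"ax":0,"ay":0,"az":0},{"fingers":0,"x":0,"y":0,"z":0,"ax":0,"ay":0,"az":0},{"fingers":-0.2,"x":0,"y":0,"z":0,"ax":0,"ay":0,"az":0},{"fingers":-0.6,"x":0,"y":0,"z":0,"ax":0,"ay":0,"az":0},{"fingers":-1,"x":0,"y":0,"z":0,"ax":0,"ay":0,"az":0},{"fingers":-1,"x":0,"y":0,"z":0,"ax":0,"ay":0,"az":0},{"fingers":-1,"x":0,"y":0,"z":0,"ax":0,"ay":0,"az":0}], "grip_force": 25}}

```text
clock: 12.3
tcp_pos: [0.5488, 0.1241, 0.0354]
orientation: [-3.13, -0.254, -0.001]
contact_force: [-2.0, 0.0, 6.1]
grip_width: 0.0357
gripper_force: 24.9
```

```bash
python3 -c "
from h import *
go(pan(.045,.021),.0351,-80.55)"
```

```text
t 12.3 az -0.16 shift mm [10.  44.9  0.3] tilt [0.0006 0.0009] pan [35.  65.9] z 0.0354 j7 -0.99 F [-2.   0.   6.1] w 0.0357
```

Gripped at 35.7 mm, which is the slat's width. I'll slide it toward the block, stopping about 2–3 mm short.

Request:
{"fn": "arm_command", "kwargs": {"rows": [{"fingers":-1,"x":0.001,"y":0.003,"z":-0.0005,"ax":0,"ay":0,"az":-0.15},{"fingers":-1,"x":0.002,"y":0.006,"z":0,"ax":0,"ay":0,"az":0},{"fingers":-1,"x":0.002,"y":0.008,"z":0,"ax":0,"ay":0,"az":0},{"fingers":-1,"x":0.002,"y":0.008,"z":0,"ax":0,"ay":0,"az":0},{"fingers":-1,"x":0.002,"y":0.008,"z":0,"ax":0,"ay":0,"az":0},{"fingers":-1,"x":0.001,"y":0.006,"z":0,"ax":0,"ay":0,"az":0},{"fingers":-1,"x":0,"y":0.003,"z":0,"ax":0,"ay":0,"az":0},{"fingers":-1,"x":0,"y":0,"z":0,"ax":0,"ay":0,"az":0},{"fingers":-1,"x":0,"y":0,"z":0,"ax":0,"ay":0,"az":0}]}}

```text
clock: 13.05
tcp_pos: [0.5656, 0.0826, 0.0354]
orientation: [3.129, 0.257, 0.001]
contact_force: [0.4, -2.9, 2.7]
grip_width: 0.0353
gripper_force: 24.9
```

```bash
python3 -c "
from h import *
from m import rects
go(pan(.045,.019),.0351,-80.55)
f=grab('top'); g=grab('side')
for F,b in((f,(172,140,310,225)),(g,(258,205,375,335))):
  for w in('brown','steel'): rects(F,b,w)
save(g,'s4.png',(240,190,390,310),5)"
```

```text
t 13.05 az -0.07 shift mm [0.2 3.2 0.3] tilt [ 0.001  -0.0016] pan [44.8 22.2] z 0.0354 j7 -0.92 F [ 0.4 -2.9  2.7] w 0.0353
brown c 505.7 71.6 size 115.9 33.7 ang 7.26 px [235. 191.]
brown c 534.0 -7.7 size 147.2 35.1 ang 9.29 px [262. 183.]
brown c 548.9 -89.8 size 147.1 34.0 ang 9.11 px [288. 174.]
steel c 514.1 29.8 size 61.5 45.9 ang 9.21 px [247. 185.]
steel c 616.1 77.6 size 158.3 51.4 ang -58.07 px [234. 152.]
steel c 615.7 136.7 size 78.7 13.8 ang -18.48 px [212. 152.]
steel c 589.8 197.0 size 122.7 122.0 ang -89.99 px [188. 158.]
brown c 468.7 274.5 size 89.5 30.1 ang -4.37 px [344. 330.]
brown c 584.5 94.0 size 47.4 20.5 ang -89.57 px [283. 269.]
brown c 498.9 83.1 size 105.3 47.5 ang 7.87 px [320. 264.]
brown c 596.1 14.7 size 48.4 22.6 ang -81.96 px [278. 247.]
brown c 500.4 -1.3 size 80.8 49.1 ang 9.34 px [318. 239.]
brown c 615.1 -63.3 size 47.7 16.1 ang -71.39 px [271. 228.]
brown c 503.9 -84.2 size 60.4 49.8 ang 8.62 px [315. 222.]
steel c 512.4 42.4 size 62.2 60.0 ang -82.28 px [312. 249.]
steel c 569.9 -112.6 size 71.2 28.0 ang 2.48 px [288. 212.]
steel c 370.6 -36.9 size 183.7 29.0 ang 80.73 px [371. 225.]
```

View pics/s4.png

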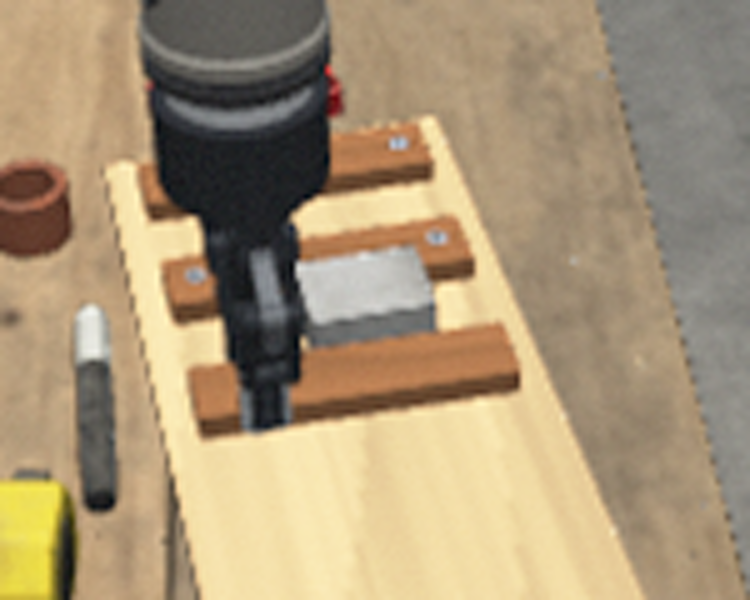

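The slat is 3 mm short of the block but still about 1.4° askew. I'll turn it while gripped, close the gap, release and lift.

Request:
{"fn": "arm_command", "kwargs": {"rows": [{"fingers":-1,"x":0,"y":0,"z":0,"ax":0,"ay":0,"az":-0.7},{"fingers":-1,"x":0,"y":0,"z":0,"ax":0,"ay":0,"az":-0.7},{"fingers":-1,"x":0,"y":0.001,"z":0,"ax":0,"ay":0,"az":0},{"fingers":-1,"x":0,"y":0.001,"z":0,"ax":0,"ay":0,"az":0},{"fingers":-1,"x":0,"y":0,"z":0,"ax":0,"ay":0,"az":0},{"fingers":-1,"x":0,"y":0,"z":0,"ax":0,"ay":0,"az":0}]}}

```text
clock: 13.65
tcp_pos: [0.5653, 0.0843, 0.0354]
orientation: [-3.124, -0.3, 0.001]
contact_force: [-1.6, 2.9, 6.5]
grip_width: 0.0358
gripper_force: 25.7
```

Request:
{"fn": "arm_command", "kwargs": {"rows": [{"fingers":-1,"x":0,"y":0.001,"z":0,"ax":0,"ay":0,"az":0},{"fingers":-1,"x":0,"y":0.0005,"z":0,"ax":0,"ay":0,"az":0},{"fingers":-1,"x":0,"y":0,"z":0,"ax":0,"ay":0,"az":0},{"fingers":-1,"x":0,"y":0,"z":0,"ax":0,"ay":0,"az":0}]}}

```text
clock: 13.98
tcp_pos: [0.5657, 0.0829, 0.0354]
orientation: [-3.124, -0.3, 0.001]
contact_force: [-0.9, 3.3, 6.8]
grip_width: 0.0355
gripper_force: 25.7
```

```bash
python3 -c "
from h import *
go(pan(.045,.019),.0351,-80.55)"
```

```text
t 13.98 az 1.51 shift mm [0.2 3.4 0.3] tilt [-0.0009  0.0029] pan [44.8 22.4] z 0.0354 j7 -0.9 F [-0.9  3.3  6.8] w 0.0355
```

Request:
{"fn": "arm_command", "kwargs": {"rows": [{"fingers":-1,"x":0,"y":0.001,"z":0,"ax":0,"ay":0,"az":0},{"fingers":-1,"x":0,"y":0.001,"z":0,"ax":0,"ay":0,"az":0},{"fingers":-1,"x":0,"y":0,"z":0,"ax":0,"ay":0,"az":0},{"fingers":-1,"x":0,"y":0,"z":0,"ax":0,"ay":0,"az":0}]}}

```text
clock: 14.32
tcp_pos: [0.5661, 0.0811, 0.0354]
orientation: [-3.124, -0.3, 0.001]
contact_force: [-0.8, 4.3, 7.4]
grip_width: 0.0354
gripper_force: 25.8
```

```bash
python3 -c "
from h import *
from m import rects
go(pan(.045,.019),.0351,-80.55)
f=grab('top'); g=grab('side')
for F,b in((f,(172,140,310,225)),(g,(258,205,375,335))):
  for w in('brown','steel'): rects(F,b,w)
save(g,'s5.png',(240,190,390,310),5)"
```

```text
t 14.32 az 1.51 shift mm [0.  1.6 0.3] tilt [-0.0009  0.0032] pan [45.  20.6] z 0.0354 j7 -0.89 F [-0.8  4.3  7.4] w 0.0354
brown c 505.2 68.3 size 114.1 33.2 ang 9.2 px [235. 188.]
brown c 533.9 -7.5 size 147.2 35.3 ang 9.51 px [261. 182.]
brown c 548.4 -89.9 size 146.2 33.1 ang 10.0 px [288. 174.]
steel c 514.1 29.6 size 61.6 45.2 ang 9.52 px [248. 185.]
steel c 600.3 93.3 size 107.5 31.2 ang -35.92 px [228. 156.]
steel c 636.9 24.2 size 48.2 15.5 ang -89.99 px [250. 144.]
steel c 615.5 133.2 size 78.7 12.7 ang -18.5 px [213. 152.]
steel c 589.8 195.5 size 125.7 122.0 ang -89.99 px [188. 156.]
brown c 468.7 274.5 size 89.5 30.1 ang -4.37 px [344. 330.]
brown c 583.4 93.5 size 47.2 22.4 ang -82.04 px [283. 269.]
brown c 499.4 79.5 size 105.3 47.6 ang 9.29 px [320. 263.]
brown c 596.1 14.7 size 48.4 22.6 ang -81.96 px [278. 247.]
brown c 501.6 -1.1 size 83.2 49.1 ang 9.34 px [318. 239.]
brown c 505.1 -84.0 size 62.8 49.8 ang 8.62 px [314. 222.]
steel c 512.2 40.9 size 59.4 58.2 ang 10.01 px [312. 249.]
steel c 571.2 -115.0 size 68.6 23.9 ang 3.08 px [287. 212.]
steel c 370.6 -36.9 size 183.7 29.0 ang 80.73 px [371. 225.]
```

View pics/s5.png

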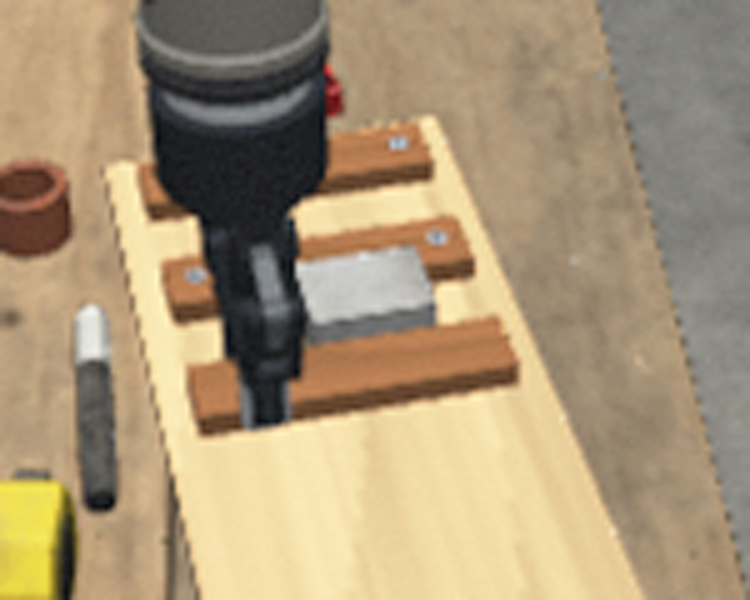

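The slat now reads about 9.25°, parallel to the others, and is 1–2 mm short of the block. I'll close up the rest.

Request:
{"fn": "arm_command", "kwargs": {"rows": [{"fingers":-1,"x":0,"y":0.001,"z":0,"ax":0,"ay":0,"az":0},{"fingers":-1,"x":0,"y":0.0005,"z":0,"ax":0,"ay":0,"az":0},{"fingers":-1,"x":0,"y":0,"z":0,"ax":0,"ay":0,"az":0},{"fingers":-1,"x":0,"y":0,"z":0,"ax":0,"ay":0,"az":0}]}}

```text
clock: 14.75
tcp_pos: [0.5661, 0.081, 0.0354]
orientation: [-3.122, -0.301, 0.002]
contact_force: [-3.5, 6.5, 8.4]
grip_width: 0.0351
gripper_force: 26.3
```

Request:
{"fn": "arm_command", "kwargs": {"rows": [{"fingers":-1,"x":0,"y":0.001,"z":0,"ax":0,"ay":0,"az":0},{"fingers":-1,"x":0,"y":0,"z":0,"ax":0,"ay":0,"az":0},{"fingers":-1,"x":0,"y":0,"z":0,"ax":0,"ay":0,"az":0}]}}

```text
clock: 15.0
tcp_pos: [0.5661, 0.0809, 0.0354]
orientation: [-3.12, -0.301, 0.003]
contact_force: [-2.9, 8.6, 9.7]
grip_width: 0.0351
gripper_force: 26.6
```

```bash
python3 -c "
from h import *
go(pan(.045,.019),.0351,-80.55)"
```

```text
t 15.0 az 1.58 shift mm [0.  1.4 0.3] tilt [-0.0023  0.0065] pan [45.  20.4] z 0.0354 j7 -0.89 F [-2.9  8.6  9.7] w 0.0351
```

The force rises with no motion, so the slat is touching. I'll release, lift, and finish with a push from outside opposite the block's middle to seat the slat flat.

Request:
{"fn": "arm_command", "kwargs": {"rows": [{"fingers":0.1,"x":0,"y":0,"z":0,"ax":0,"ay":0,"az":0},{"fingers":0.3,"x":0,"y":0,"z":0,"ax":0,"ay":0,"az":0},{"fingers":0.3,"x":0,"y":-0.002,"z":0,"ax":0,"ay":0,"az":1.4},{"fingers":0.3,"x":0,"y":0,"z":-0.01,"ax":0,"ay":0,"az":0},{"fingers":0.3,"x":0,"y":0,"z":-0.015,"ax":0,"ay":0,"az":0},{"fingers":0.3,"x":0,"y":0,"z":-0.015,"ax":0,"ay":0,"az":0},{"fingers":0,"x":0,"y":-0.01,"z":-0.01,"ax":0,"ay":0,"az":0},{"fingers":-1,"x":-0.02,"y":-0.02,"z":0,"ax":0,"ay":0,"az":0},{"fingers":-1,"x":-0.02,"y":-0.02,"z":0,"ax":0,"ay":0,"az":0},{"fingers":-1,"x":-0.015,"y":-0.01,"z":0,"ax":0,"ay":0,"az":0}]}}

```text
clock: 15.83
tcp_pos: [0.5012, 0.1302, 0.0866]
orientation: [-3.129, -0.26, -0.001]
contact_force: [0.4, 0.6, -0.2]
grip_width: 0.0072
gripper_force: 0.0
```

Request:
{"fn": "arm_command", "kwargs": {"rows": [{"fingers":-1,"x":0,"y":0,"z":0,"ax":0,"ay":0,"az":0},{"fingers":-1,"x":0,"y":0,"z":0,"ax":0,"ay":0,"az":0},{"fingers":-1,"x":0,"y":0,"z":0,"ax":0,"ay":0,"az":0}]}}

```text
clock: 16.08
tcp_pos: [0.5035, 0.1281, 0.0865]
orientation: [-3.131, -0.258, -0.004]
contact_force: [0.7, -0.3, 0.5]
grip_width: 0.0002
gripper_force: 0.0
```

```bash
python3 -c "
from h import *
from m import rects
go(pan(-.013,.08),.037,-80.55)
f=grab('top'); g=grab('side')
for F,b in((f,(172,140,310,225)),(g,(258,205,375,335))):
  for w in('brown','steel'): rects(F,b,w)
save(g,'s6.png',(240,190,390,310),5)"
```

```text
t 16.08 az -0.02 shift mm [-4.  -2.7 49.5] tilt [0.0023 0.0006] pan [-9.1 77.3] z 0.0865 j7 -1.06 F [ 0.7 -0.3  0.5] w 0.0002
brown c 521.4 71.3 size 146.4 33.8 ang 9.81 px [234. 183.]
brown c 533.9 -7.5 size 147.2 35.3 ang 9.74 px [261. 182.]
brown c 548.4 -89.7 size 146.2 32.5 ang 10.01 px [288. 174.]
steel c 514.2 29.4 size 61.5 45.0 ang 9.21 px [247. 185.]
steel c 533.3 171.9 size 90.0 33.7 ang -24.36 px [200. 179.]
steel c 634.7 63.1 size 126.4 16.7 ang -86.74 px [237. 145.]
steel c 575.6 236.8 size 122.3 79.5 ang -16.27 px [181. 163.]
brown c 468.7 274.5 size 89.5 30.1 ang -4.37 px [344. 330.]
brown c 520.9 82.9 size 148.9 47.9 ang 9.29 px [311. 265.]
brown c 561.3 8.7 size 93.3 48.7 ang 9.71 px [290. 244.]
brown c 578.2 -109.4 size 124.2 98.8 ang -80.38 px [285. 219.]
steel c 526.9 43.1 size 58.8 30.7 ang -81.61 px [307. 249.]
steel c 569.4 -127.4 size 59.6 16.2 ang 14.81 px [288. 209.]
steel c 370.6 -36.9 size 183.7 29.0 ang 80.73 px [371. 225.]
```

View pics/s6.png

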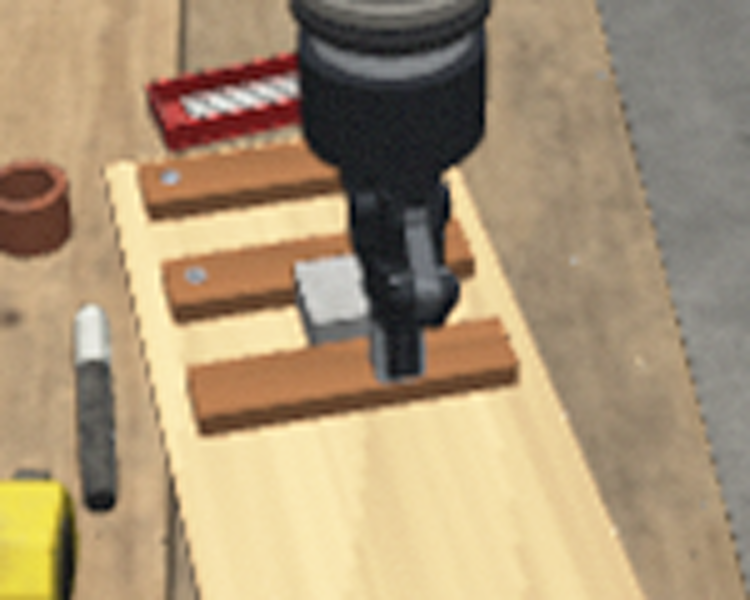

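The slat is at (521,71) mm, where (522,72) was expected, with its ends in line and its angle matching the others. I'll lower the shut fingers outside it for a light seating push opposite the block.

Request:
{"fn": "arm_command", "kwargs": {"rows": [{"fingers":-1,"x":-0.004,"y":0,"z":0.005,"ax":0,"ay":0,"az":0},{"fingers":-1,"x":0,"y":0,"z":0.015,"ax":0,"ay":0,"az":0},{"fingers":-1,"x":0,"y":0,"z":0.015,"ax":0,"ay":0,"az":0},{"fingers":-1,"x":0,"y":0,"z":0.01,"ax":0,"ay":0,"az":0},{"fingers":-1,"x":0,"y":0,"z":0.006,"ax":0,"ay":0,"az":0},{"fingers":-1,"x":0,"y":0,"z":0,"ax":0,"ay":0,"az":0},{"fingers":-1,"x":0,"y":0.008,"z":0,"ax":0,"ay":0,"az":0},{"fingers":-1,"x":0,"y":0.008,"z":0,"ax":0,"ay":0,"az":0},{"fingers":-1,"x":0,"y":0,"z":0,"ax":0,"ay":0,"az":0},{"fingers":-1,"x":0,"y":0,"z":0,"ax":0,"ay":0,"az":0}]}}

```text
clock: 17.02
tcp_pos: [0.5014, 0.1109, 0.0349]
orientation: [-3.131, -0.255, -0.002]
contact_force: [0.3, -0.6, -0.6]
grip_width: -0.0001
gripper_force: 0.0
```

Request:
{"fn": "arm_command", "kwargs": {"rows": [{"fingers":-1,"x":0,"y":0.002,"z":0,"ax":0,"ay":0,"az":0},{"fingers":-1,"x":0,"y":0.002,"z":0,"ax":0,"ay":0,"az":0},{"fingers":-1,"x":0,"y":0.002,"z":0,"ax":0,"ay":0,"az":0},{"fingers":-1,"x":0,"y":0,"z":0,"ax":0,"ay":0,"az":0},{"fingers":-1,"x":0,"y":0,"z":0,"ax":0,"ay":0,"az":0}]}}

```text
clock: 17.43
tcp_pos: [0.5019, 0.1059, 0.0343]
orientation: [-3.131, -0.258, -0.0]
contact_force: [-0.1, 0.4, 0.2]
grip_width: 0.0
gripper_force: 0.0
```

```bash
python3 -c "
from h import *
go(pan(-.013,.052),.036,-80.55)"
```

```text
t 17.43 az -0.02 shift mm [ 1.2  3.7 -1.7] tilt [0.     0.0001] pan [-14.2  55.7] z 0.0343 j7 -0.94 F [-0.1  0.4  0.2] w 0.0
```

Request:
{"fn": "arm_command", "kwargs": {"rows": [{"fingers":-1,"x":0,"y":0.0015,"z":0,"ax":0,"ay":0,"az":0},{"fingers":-1,"x":0,"y":0.0015,"z":0,"ax":0,"ay":0,"az":0},{"fingers":-1,"x":0,"y":0,"z":0,"ax":0,"ay":0,"az":0},{"fingers":-1,"x":0,"y":0,"z":0,"ax":0,"ay":0,"az":0}]}}

```text
clock: 17.77
tcp_pos: [0.5024, 0.1029, 0.0343]
orientation: [-3.131, -0.258, 0.0]
contact_force: [-0.4, 1.0, 0.1]
grip_width: -0.0002
gripper_force: 0.0
```

Request:
{"fn": "arm_command", "kwargs": {"rows": [{"fingers":-1,"x":0,"y":0.0015,"z":0,"ax":0,"ay":0,"az":0},{"fingers":-1,"x":0,"y":0.001,"z":0,"ax":0,"ay":0,"az":0},{"fingers":-1,"x":0,"y":0,"z":0,"ax":0,"ay":0,"az":0},{"fingers":-1,"x":0,"y":0,"z":0,"ax":0,"ay":0,"az":0}]}}

```text
clock: 18.1
tcp_pos: [0.5025, 0.1021, 0.0342]
orientation: [-3.128, -0.26, 0.002]
contact_force: [-2.1, 3.9, 0.5]
grip_width: 0.0
gripper_force: 2.5
```

```bash
python3 -c "
from h import *
go(pan(-.013,.052),.036,-80.55)"
```

```text
t 18.1 az 0.06 shift mm [ 1.3 -0.2 -1.8] tilt [-0.0012  0.0023] pan [-14.3  51.8] z 0.0342 j7 -0.93 F [-2.1  3.9  0.5] w 0.0
```

Request:
{"fn": "arm_command", "kwargs": {"rows": [{"fingers":-1,"x":0,"y":0.0015,"z":0,"ax":0,"ay":0,"az":0},{"fingers":-1,"x":0,"y":0.001,"z":0,"ax":0,"ay":0,"az":0},{"fingers":-1,"x":0,"y":0,"z":0,"ax":0,"ay":0,"az":0},{"fingers":-1,"x":0,"y":0,"z":0,"ax":0,"ay":0,"az":0}]}}

```text
clock: 18.43
tcp_pos: [0.5025, 0.1019, 0.0342]
orientation: [-3.125, -0.263, 0.003]
contact_force: [-2.2, 11.3, 3.7]
grip_width: 0.0
gripper_force: 5.4
```

Request:
{"fn": "arm_command", "kwargs": {"rows": [{"fingers":-1,"x":0,"y":-0.004,"z":0,"ax":0,"ay":0,"az":0},{"fingers":-1,"x":0,"y":-0.008,"z":0,"ax":0,"ay":0,"az":0},{"fingers":-1,"x":0,"y":-0.012,"z":0,"ax":0,"ay":0,"az":0},{"fingers":-1,"x":0,"y":-0.02,"z":-0.01,"ax":0,"ay":0,"az":0},{"fingers":-1,"x":0,"y":-0.025,"z":-0.025,"ax":0,"ay":0,"az":0},{"fingers":-1,"x":0,"y":-0.03,"z":-0.025,"ax":0,"ay":0,"az":0},{"fingers":-1,"x":0,"y":-0.03,"z":-0.025,"ax":0,"ay":0,"az":0},{"fingers":-1,"x":0,"y":-0.03,"z":-0.025,"ax":0,"ay":0,"az":0},{"fingers":-1,"x":0,"y":-0.03,"z":-0.025,"ax":0,"ay":0,"az":0},{"fingers":-1,"x":0,"y":-0.02,"z":0,"ax":0,"ay":0,"az":0}]}}

```text
clock: 19.27
tcp_pos: [0.47, 0.3091, 0.1733]
orientation: [-3.127, -0.263, -0.009]
contact_force: [1.2, 0.4, 0.6]
grip_width: -0.0002
gripper_force: 0.0
```

Request:
{"fn": "arm_command", "kwargs": {"rows": [{"fingers":-1,"x":0,"y":-0.02,"z":0,"ax":0,"ay":0,"az":0},{"fingers":-1,"x":0,"y":0,"z":0,"ax":0,"ay":0,"az":0},{"fingers":-1,"x":0,"y":0,"z":0,"ax":0,"ay":0,"az":0},{"fingers":-1,"x":0,"y":0,"z":0,"ax":0,"ay":0,"az":0}]}}

```text
clock: 19.6
tcp_pos: [0.4655, 0.3233, 0.1691]
orientation: [3.13, 0.258, -0.0]
contact_force: [-0.1, 0.4, -0.4]
grip_width: -0.0002
gripper_force: 0.0
```

```bash
python3 -c "
from h import *
from m import rects
go(pan(-.013,.052),.036,-80.55)
f=grab('top')
for w in('brown','steel'): rects(f,(172,140,310,225),w)
save(f,'t7.png',(170,135,320,230),5)"
```

```text
t 19.6 az -0.04 shift mm [  1.6 223.9 133.3] tilt [-0.0001 -0.0011] pan [-14.5 276. ] z 0.1691 j7 -1.5 F [-0.1  0.4 -0.4] w -0.0002
brown c 522.1 71.6 size 146.8 33.9 ang 9.61 px [234. 183.]
brown c 533.9 -7.4 size 147.4 35.0 ang 9.99 px [260. 180.]
brown c 548.5 -89.5 size 147.2 32.9 ang 9.47 px [288. 174.]
steel c 514.1 29.4 size 61.5 45.0 ang 9.44 px [248. 185.]
steel c 636.9 37.6 size 75.0 15.5 ang -89.99 px [245. 145.]
```

View pics/t7.png

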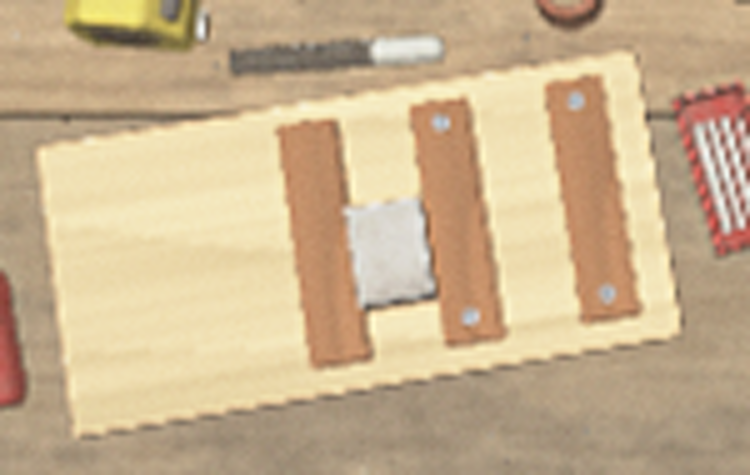

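The picture shows the block at (392,255) flush between the second slat and the loose slat at (325,243). The slat is parallel with its ends in line, and the arm is clear.

```bash
python3 -c "
from bench import r
print(r.hand_in())"
```

```text
the job is handed in; nothing more can be done
None
```

I handed in the job at about 20 s: the block stands flush against the second slat's open side, and the loose slat is against it, parallel with its ends in line; no verdict was returned.

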